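Turn the dip cup over and tare the scale

TASK

The blue eight-sided wax-dip cup was left mouth-down on the draining tray. Turn it the right way up and stand it gently, mouth-up, in the middle of the scale's round pan, then press the orange tare button fully down and let it go. Leave the little steel bowl, the bung, cork, tin and spatula where they are.

Things in the scene. Friction and masses are not known exactly. Their poses are not given: they have to be found in the camera images.
- cup: Blue enamel cup, a straight eight-sided prism: 52 mm across flats (each flat 21.5 mm wide), 75 mm tall, wall 3 mm, base 5 mm, white inside, dark rim; 0.11 to 0.22 kg. Origin: centre of the outside of its closed base (on top at the start). Its z axis runs from base to mouth; flats face along its x and y axes and the diagonals between. Laid on its side it rests on a flat without rolling.
- tray: Fixed aluminium draining tray, 280 mm (its x) by 150 mm (its y), 10 mm high, flat top with dark slots and no rim. Origin: centre of its underside. The cup stands mouth-down near one end and the small bowl near the other, about 140 mm apart.
- mat: Fixed flat black rubber mat, 200 mm (its x) by 170 mm (its y), 4 mm thick, between the tray and the scale: a free place to lay the cup down and take a new grip. Origin: centre of its underside. Taller things (pan, pot, cartons, two 300 mm wine bottles) stand fixed at the sides and far corners of the table, well outside the working area.
- scale: Fixed bench scale, grey body 250 mm (its x) by 160 mm (its y) by 28 mm high, round steel pan of 130 mm diameter near its far end, tare button and display at its -x end. Origin: centre of its underside. Tray and scale may change sides.
- pan (a point): Centre of the top face of the scale's pan, 40 mm above the table, 45 mm along the scale's +x from its origin. The pan does not move.
- tare_top (a point): Centre of the top of the round orange tare button (26 mm diameter), at scale x = -85 mm, y = -45 mm. It moves down with the button, which sticks up from the scale's body.
- tare (a joint): Travel of the tare button: 0 released, 0.006 m fully down. Sprung: about 5 N holds it fully down, and it comes back by itself.
- bowl: Bystander: small steel bowl, mouth-down on the tray, 72 mm across its mouth, 40 mm tall, loose. Origin: centre of its base (now on top).
- bung: Bystander: orange barrel bung, 44 mm wide, 35 mm tall, standing. Origin: centre of its underside.
- cork: Bystander: short cork stopper, 24 mm diameter, 24 mm tall, standing. Origin: centre of its underside.
- tin: Bystander: closed red tin, 64 mm diameter, 50 mm tall. Origin: centre of its underside.
- spatula: Bystander: spatula, about 200 mm long, lying on the table near the robot along y.
There are look-alikes about, which are no part of the job. Several things have the shape of the cup; the one meant has the colours described above.

How it is judged:
By the outcome, as a careful person would: the job done as asked, in the order asked, and still so for the second after the job is handed in, with the robot touching nothing.
It also fails if it takes over 72 s, if anything falls off the work surface, if the arm or the gripper's body presses on something with over 40 N, if the wrist force passes 120 N, or if a joint passes its speed limit or range.

ROBOT

A 6-joint arm with a two-finger parallel gripper is mounted at the origin on the work surface. World frame = base frame: x ahead of the robot, y to its left, z up, the work surface at z = 0. Lengths are in m, angles in rad, forces in N, time in s.
With the tool pointing down it reaches from about 0.25 to 0.8 m from the base axis. Payload 8.5 kg.
Tool frame: the origin (TCP) lies between the finger pads; the fingertips stand 8 mm ahead of it and the grasp point (between the pads) lies 11 mm behind it; x points along the fingers, y is the direction in which the jaws open and shut, and the axes are right-handed (so a half turn about x gives the same grasp; the last joint's range is limited). The gripper opens to 85 mm and grips with 20 to 120 N. Pads are 22 mm wide; open, the fingers measure 114 mm over their backs; the gripper's body (76 mm by 85 mm) begins 54 mm behind the grasp point. The pads swing forward as they close: fully open they stand 13 mm farther back than shut.
Start: joints at [1.145, 0.238, -0.013, 1.319, 0, 1.571], TCP at [0.217, 0.478, 0.239] pointing down, gripper open.
Joint ranges: [-2.66, 2.66], [-1.03, 1.9], [-1.14, 1.46], [-1.82, 2.27], [-1.45, 1.34], [-3.14, 3.14]. Speed limits (rad/s): [2.22, 2.22, 2.79, 3.14, 3.14, 3.14].

INTERFACE

Orientations are given as a rotation vector (axis times angle).
In Python, from bench import ctrl gives the robot as it stands.
- The arm moves only by the shell command python3 -m pendant 'ROWS' [FORCE]. ROWS is JSON, one flat list of numbers, 7 for each row, row after row: the shift along the tool's x, y, z in mm, then the turn, a rotation vector about the tool's x, y, z in rad, then the finger opening in mm, from 0 to 85.4. In form: [dx, dy, dz, ax, ay, az, claw, dx, dy, dz, ax, ay, az, claw, ...]. A call has exactly 5 rows; each row is the pose to reach, as a shift and turn from the pose measured when the call began, along the tool's axes at that moment; what a row does not reach only later rows make up. A row lasts 1/8 s, in which the tool goes at most 62.5 mm and 10.7 degrees, less where a joint would pass 70% of its speed; a pose out of reach is approached as far as the arm can. A call with a gripper value outside its range is refused whole. The fingers move at their own pace and stop on an object; FORCE is the grip in N (left out, the last holds). Time passes only in rows, so rows that repeat a pose let the fingers close, or fill a call up. It gives the time, the measured TCP pose, the force and the opening at its end, in the units of the state.
- ctrl.observe(): the state, without advancing time (a new reading comes with each control period).
- ctrl.snapshot(name): name is "side" or "top"; returns a dict with "image" (384x512x3 uint8, red, green, blue), "fovy" (degrees; the focal length in pixels is half the picture's height over the tangent of half this angle, whatever the lens; pixels are square), "cx", "cy" (the principal point, pixels), "k1" (the pictures are not rectified: a ray, as slopes to the right and down, at radius r is drawn at 1 + k1 r^2 times it, then the intrinsics apply), "camera_from_world" (4x4, takes a point from world to camera coordinates). Camera axes: x right, y down, z forward; pixel columns grow to the right and rows downward; lengths in m; the calibration is good to about 2 mm. A picture is of the moment at which its call begins. There is no depth.
- ctrl.sign_off(): hands the job in, once; it reports no verdict.
Trained networks look in a picture, given as the dict that the camera call returned (one of the last four; its "shot" number tells which), for a name from the list of things; names that differ only in an ending like _2 or _b are one class to them, and where a whole thing is asked for, a point or a joint stands for the part that bears it (a point fixed in the world has none). Each returns a list of dicts, best first, with "p" (0 to 1); they miss things now and then, are a little off and sometimes report something else, mostly with a low value. They report only what shows in the picture. A call takes as long as a camera call. They do not tell look-alikes from the thing itself.
- ctrl.cut_out(query, picture): "pixels" (384x512 bool, what is visible of it) and "box" ([left, top, right, bottom] in pixels, round what is visible of it).
The state is a dict: "clock": time; "joint_positions": joint angles; "dq": joint speeds; "effort": joint torques, N m; "tool_pos": TCP position; "eef_rot": TCP orientation; "ft_force": force on the tool from outside, world axes, zero at the start; "ft_torque": the same for the moment, N m; "gripper_width": finger opening in m.
Only numpy, scipy, OpenCV 4.12 (cv2) and the standard library are available. Lean on these libraries where they do the work, as an engineer would, in place of code of your own. Each camera call takes 0.05 s, during which the arm holds its last target. There are 200 camera calls.

## Working session

There is one attempt and no reset: what is moved stays moved. The work goes in short steps, Python scripts to look and compute and a shell command to move; the robot and the scene stay as the last step left them, time stands still between calls to the robot, and variables do not carry over. Pictures are saved under pics/ and viewed, about 8 in all and at most 12, crops included, and the job is handed in when it is done.

```bash
ls; mkdir -p pics; cat > h.py <<'E'
import numpy as np, cv2
from scipy.spatial.transform import Rotation as R
from bench import ctrl
def K(s):
    h=s["image"].shape[0]; f=h/2/np.tan(np.radians(s["fovy"])/2)
    return np.array([[f,0,s["cx"]],[0,f,s["cy"]],[0,0,1.]])
def proj(s,P):
    P=np.atleast_2d(P); T=np.array(s["camera_from_world"]); c=P@T[:3,:3].T+T[:3,3]
    a=c[:,:2]/c[:,2:]; r2=(a**2).sum(1,keepdims=True); a=a*(1+s["k1"]*r2)
    k=K(s); return a*k[0,0]+k[:2,2]
def ray(s,uv):
    u=cv2.undistortPoints(np.array(uv,float).reshape(-1,1,2),K(s),np.array([s["k1"],0,0,0,0.])).reshape(-1,2)
    T=np.array(s["camera_from_world"]); d=np.c_[u,np.ones(len(u))]@T[:3,:3]; return -T[:3,:3].T@T[:3,3], d/np.linalg.norm(d,axis=1,keepdims=True)
def atz(s,uv,z):
    o,d=ray(s,uv); return o+d*((z-o[2])/d[:,2:])
def tri(s1,a,s2,b):
    o1,d1=ray(s1,a);o2,d2=ray(s2,b);d1=d1[0];d2=d2[0]
    t=np.linalg.lstsq(np.c_[d1,-d2],o2-o1,rcond=None)[0]; p=o1+t[0]*d1;q=o2+t[1]*d2
    return (p+q)/2,np.linalg.norm(p-q)
def save(s,n,crop=None,k=1):
    im=s["image"][:,:,::-1]
    if crop: im=im[crop[1]:crop[3],crop[0]:crop[2]]
    cv2.imwrite("pics/"+n,cv2.resize(im,None,fx=k,fy=k,interpolation=cv2.INTER_CUBIC))
E
python3 - <<'E'
from h import *
st=ctrl.observe(); print({k:np.round(v,3).tolist() for k,v in st.items()})
for n in("top","side"):
    s=ctrl.snapshot(n); save(s,n+"0.png",k=1.5); print(n,s["fovy"],s["cx"],s["cy"],s["k1"],np.round(s["camera_from_world"],3).tolist())
    for q in("cup","tray","mat","scale","tare","bowl","bung","cork","tin","spatula"):
        print(q,[(round(r["p"],2),[round(float(x)) for x in r["box"]]) for r in ctrl.cut_out(q,s)])
E
```

```text
pics
{'clock': 0.0, 'joint_positions': [1.145, 0.239, -0.014, 1.319, 0.0, 1.571], 'dq': [-0.001, 0.0, 0.002, 0.002, -0.001, 0.0], 'effort': [0.001, -53.878, 34.644, 0.018, -0.0, -0.0], 'tool_pos': [0.217, 0.478, 0.239], 'eef_rot': [0.333, 1.545, -0.335], 'ft_force': [1.005, -0.264, 0.134], 'ft_torque': [0.018, -0.025, -0.013], 'gripper_width': 0.086}
top 52.97628738662914 255.94018815236538 190.75765021503187 -0.06069224682217596 [[0.018, -1.0, -0.018, -0.049], [-0.992, -0.016, -0.126, 0.598], [0.126, 0.021, -0.992, 0.838], [0.0, 0.0, 0.0, 1.0]]
cup [(0.95, [343, 226, 379, 253]), (0.69, [401, 208, 439, 229]), (0.67, [97, 170, 166, 284])]
tray [(0.61, [305, 149, 385, 279])]
mat [(0.73, [202, 164, 276, 250])]
scale [(0.69, [94, 171, 168, 282])]
tare [(0.43, [139, 258, 154, 268])]
bowl [(0.85, [333, 165, 364, 197]), (0.56, [282, 117, 288, 128])]
bung [(0.63, [203, 128, 224, 148])]
cork [(0.55, [282, 116, 288, 126])]
tin [(0.69, [222, 105, 252, 134])]
spatula [(0.92, [192, 266, 281, 299]), (0.45, [305, 147, 386, 280])]
side 56.7979702725137 253.9582147743965 187.4753966066319 0.016565005568705132 [[-0.999, -0.045, -0.005, 0.574], [-0.031, 0.761, -0.648, 0.111], [0.033, -0.647, -0.762, 0.905], [0.0, 0.0, 0.0, 1.0]]
cup [(0.97, [261, 101, 279, 131]), (0.93, [279, 123, 295, 156])]
tray [(0.81, [216, 137, 314, 178]), (0.51, [314, 191, 343, 263])]
mat [(0.59, [218, 196, 298, 252])]
scale [(0.56, [215, 279, 341, 362])]
tare [(0.54, [306, 284, 323, 297])]
bowl [(0.75, [229, 143, 254, 159]), (0.49, [217, 136, 313, 180])]
bung [(0.71, [185, 225, 200, 248])]
cork []
tin [(0.94, [163, 205, 192, 233]), (0.68, [216, 280, 342, 362])]
spatula [(0.9, [314, 194, 346, 264])]
```

View pics/top0.png

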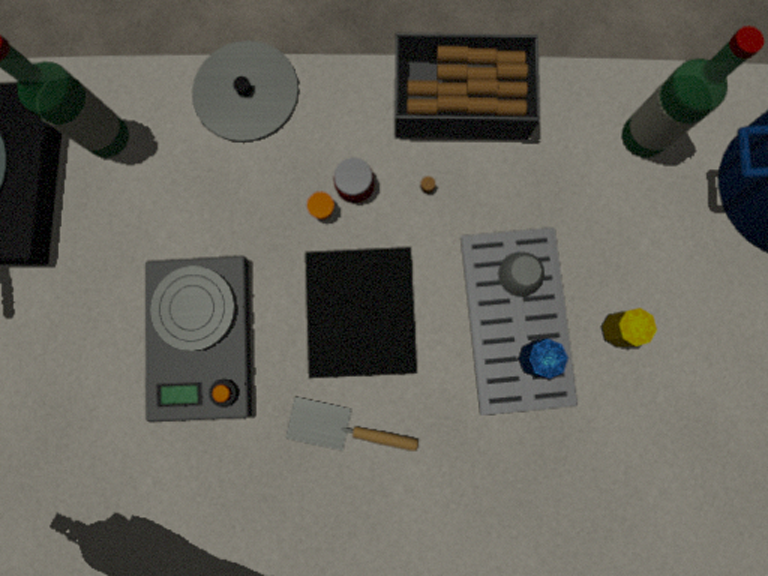

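View pics/side0.png

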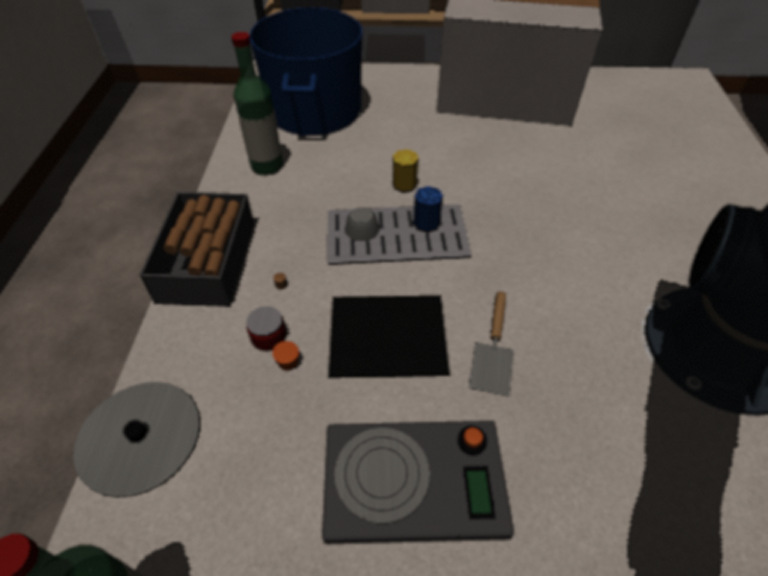

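Top view: scale on the left with the button at about (221,393) in the 1.5x picture, mat in the middle, tray on the right. Cup-shaped things: the blue one on the tray (545,358 top; 428,208 side) and the yellow one beside the tray (638,328; 405,170). The blue one standing on the tray beside the bowl fits the description. I'll confirm it in a crop and fit the poses from both views.

```bash
cat >> h.py <<'E'
def prism(x,y,z,yaw,hx=None,hy=None,h=0,oct=None):
    if oct: a=yaw+np.pi/8+np.arange(8)*np.pi/4; p=np.c_[np.cos(a),np.sin(a)]*oct/2/np.cos(np.pi/8)
    else:
        p=np.array([[hx,hy],[-hx,hy],[-hx,-hy],[hx,-hy]])@np.array([[np.cos(yaw),np.sin(yaw)],[-np.sin(yaw),np.cos(yaw)]])
    p=p+[x,y]; return np.r_[np.c_[p,np.full(len(p),z)],np.c_[p,np.full(len(p),z+h)]]
def cost(s,m,P):
    hull=cv2.convexHull(proj(s,P).astype(np.float32)); S=16
    q=np.zeros(m.shape,np.uint8); cv2.fillPoly(q,[np.round(hull*S).astype(np.int32)],255,cv2.LINE_AA,4)
    q=cv2.GaussianBlur(q.astype(np.float32)/255,(0,0),.8); m=cv2.GaussianBlur(m.astype(np.float32),(0,0),.8)
    return ((q-m)**2).sum()
E
python3 - <<'E'
from h import *
from scipy.optimize import minimize
S={n:ctrl.snapshot(n) for n in("top","side")}
M={}
for q in("cup","tray","mat","scale","tare"):
    for n,s in S.items():
        r=ctrl.cut_out(q,s)
        if q=="cup":
            # blue one
            def blue(d):
                c=s["image"][d["pixels"]].astype(float).mean(0); return c[2]-c[0]
            d=max(r,key=blue)
        else: d=r[0]
        M[q,n]=d["pixels"]; print(q,n,d["box"],d["pixels"].sum())
def fit(q,x0,f):
    best=None
    for y0 in x0:
        r=minimize(lambda v:sum(cost(S[n],M[q,n],f(v)) for n in S),y0,method="Nelder-Mead",options=dict(initial_simplex=np.array([y0]+[np.array(y0)+e for e in np.eye(len(y0))*([.01,.01]+[.01 if q=="cup" else .1]+[.15]*(len(y0)-3))]),maxiter=400,xatol=1e-4))
        if best is None or r.fun<best.fun: best=r
        print(q,np.round(r.x,4),round(r.fun,1))
    return best.x
def c0(q,z):
    b=np.argwhere(M[q,"top"]).mean(0)[::-1]; return list(atz(S["top"],b,z)[0][:2])
fit("cup",[c0("cup",.05)+[.01,a] for a in(0,.25,.5)],lambda v:prism(v[0],v[1],v[2],v[3],h=.075,oct=.052))
fit("tray",[c0("tray",.0)+[0]],lambda v:prism(*v[:2],0,v[2],.14,.075,.01))
fit("mat",[c0("mat",.0)+[0]],lambda v:prism(*v[:2],0,v[2],.1,.085,.004))
sc=fit("scale",[c0("scale",.0)+[0]],lambda v:prism(*v[:2],0,v[2],.125,.08,.028))
x,y,a=sc; r=np.array([[np.cos(a),-np.sin(a)],[np.sin(a),np.cos(a)]]); pan=r@[.045,0]+[x,y]; tare=r@[-.085,-.045]+[x,y]
print("pan",pan,"tare",tare)
for n,s in S.items(): print(n,"pan px",proj(s,[*pan,.04]),"tare px",proj(s,[*tare,.036]))
b=[np.argwhere(M["tare",n]).mean(0)[::-1] for n in S]; print("tare tri",tri(S["top"],b[0],S["side"],b[1]),b)
a=cv2.resize(S["top"]["image"][195:285,320:450],None,fx=4,fy=4,interpolation=2);b=cv2.resize(S["side"]["image"][85:175,230:330],None,fx=4,fy=4,interpolation=2)
cv2.imwrite("pics/crop1.png",np.hstack([a[:,:400],b])[:,:,::-1])
E
```

```text
cup top [341.8, 227.4, 375.5, 250.8] 692
cup side [275.6, 124.8, 293.1, 154.8] 506
tray top [307.1, 150.9, 383.7, 277.5] 6553
tray side [217.7, 136.8, 315.4, 179.1] 2605
mat top [204.0, 163.4, 280.9, 253.3] 6053
mat side [311.8, 285.9, 324.1, 299.4] 108
scale top [96.7, 169.7, 167.7, 282.7] 7435
scale side [214.4, 279.2, 342.0, 364.1] 9916
tare top [140.9, 257.7, 155.2, 267.9] 107Traceback (most recent call last):
  File "<stdin>", line 13, in <module>
IndexError: list index out of range
```

```bash
python3 - <<'E'
from h import *
from scipy.optimize import minimize
S={n:ctrl.snapshot(n) for n in("top","side")}
M={}
for q in("cup","tray","scale"):
    for n,s in S.items():
        r=ctrl.cut_out(q,s)
        if q=="cup":
            def blue(d):
                c=s["image"][d["pixels"]].astype(float).mean(0); return c[2]-c[0]
            d=max(r,key=blue)
        else: d=r[0]
        M[q,n]=d["pixels"]; print(q,n,d["box"],d["pixels"].sum())
        if q=="cup": # colour-based mask near the box
            im=s["image"].astype(int); b=np.array(d["box"]).astype(int); z=np.zeros(im.shape[:2],bool)
            z[b[1]-6:b[3]+6,b[0]-6:b[2]+6]=1; mm=z&(im[:,:,2]-im[:,:,0]>25); M["cupc",n]=mm; print("colour",mm.sum())
im=S["top"]["image"].astype(int).sum(2); z=np.zeros(im.shape,bool); z[155:260,195:285]=1
M["mat","top"]=z&(im<60); print("mat",M["mat","top"].sum())
def fit(q,x0,f):
    for y0 in x0:
        stp=np.eye(len(y0))*([.01,.01]+[.01 if q[:3]=="cup" else .1]+[.15]*(len(y0)-3))
        r=minimize(lambda v:sum(cost(S[n],M[q,n],f(v)) for n in S if (q,n) in M),y0,method="Nelder-Mead",options=dict(initial_simplex=np.array([y0]+[np.array(y0)+e for e in stp]),maxiter=400,xatol=1e-4))
        print(q,np.round(r.x,4),round(r.fun,1))
    return r.x
def c0(q,z):
    b=np.argwhere(M[q,"top"]).mean(0)[::-1]; return list(atz(S["top"],b,z)[0][:2])
for q in("cup","cupc"):fit(q,[c0(q,.05)+[.01,a] for a in(0,.25,.5)],lambda v:prism(v[0],v[1],v[2],v[3],h=.075,oct=.052))
fit("tray",[c0("tray",.0)+[0]],lambda v:prism(*v[:2],0,v[2],.14,.075,.01))
fit("mat",[c0("mat",.0)+[0]],lambda v:prism(*v[:2],0,v[2],.1,.085,.004))
sc=fit("scale",[c0("scale",.0)+[0]],lambda v:prism(*v[:2],0,v[2],.125,.08,.028))
x,y,a=sc; r=np.array([[np.cos(a),-np.sin(a)],[np.sin(a),np.cos(a)]]); pan=r@[.045,0]+[x,y]; tare=r@[-.085,-.045]+[x,y]
print("pan",pan,"tare",tare)
for n,s in S.items(): print(n,"pan px",proj(s,[*pan,.04]),"tare px",proj(s,[*tare,.036]))
b=[]
for n,bx in(("top",(135,250,160,275)),("side",(300,278,328,302))):
    im=S[n]["image"].astype(int); z=np.zeros(im.shape[:2],bool); z[bx[1]:bx[3],bx[0]:bx[2]]=1
    p=np.argwhere(z&(im[:,:,0]-im[:,:,2]>60)); b.append(p.mean(0)[::-1]); print(n,len(p))
print("tare tri",tri(S["top"],b[0],S["side"],b[1]),b)
a=cv2.resize(S["top"]["image"][195:285,320:450],None,fx=4,fy=4,interpolation=2);b=cv2.resize(S["side"]["image"][85:175,230:330],None,fx=4,fy=4,interpolation=2)
cv2.imwrite("pics/crop1.png",np.hstack([a[:,:400],b])[:,:,::-1])
E
```

```text
cup top [344.0, 225.4, 377.7, 252.9] 661
colour 606
cup side [274.7, 123.4, 292.7, 155.4] 545
colour 173Traceback (most recent call last):
  File "<stdin>", line 12, in <module>
IndexError: list index out of range
```

```bash
cat > m.py <<'E'
from h import *
from scipy.optimize import minimize
def get(q,s,box):
    for _ in range(5):
        for d in ctrl.cut_out(q,s):
            b=d["box"]
            if max(abs(np.array(b)-box))<10: return d["pixels"]
    return None
S={n:ctrl.snapshot(n) for n in("top","side")}
M={}
B={("cup","top"):(343,226,377,252),("cup","side"):(276,124,293,155),("tray","top"):(306,150,384,278),("tray","side"):(217,137,314,178),("scale","top"):(95,170,168,282),("scale","side"):(215,279,342,363)}
for k,v in B.items():
    m=get(k[0],S[k[1]],v)
    if m is not None: M[k]=m
    else: print("miss",k)
for n in S:
    im=cv2.GaussianBlur(S[n]["image"],(0,0),.6).astype(int); b=B["cup",n]; z=np.zeros(im.shape[:2],bool); z[b[1]-4:b[3]+5,b[0]-3:b[2]+4]=1
    M["cupc",n]=z&(im[:,:,2]>1.35*im[:,:,0]); print("colour",n,M["cupc",n].sum(),M["cup",n].sum())
im=S["top"]["image"].astype(int).sum(2); z=np.zeros(im.shape,bool); z[155:260,195:285]=1
M["mat","top"]=z&(im<60); print("mat",M["mat","top"].sum())
def fit(q,x0,f):
    for y0 in x0:
        stp=np.eye(len(y0))*([.01,.01]+[.01 if q[:3]=="cup" else .1]+[.15]*(len(y0)-3))
        r=minimize(lambda v:sum(cost(S[n],M[q,n],f(v)) for n in S if (q,n) in M),y0,method="Nelder-Mead",options=dict(initial_simplex=np.array([y0]+[np.array(y0)+e for e in stp]),maxiter=400,xatol=1e-4))
        print(q,np.round(r.x,4),round(r.fun,1))
    return r.x
def c0(q,z):
    b=np.argwhere(M[q,"top"]).mean(0)[::-1]; return list(atz(S["top"],b,z)[0][:2])
for q in("cup","cupc"):fit(q,[c0(q,.05)+[.01,a] for a in(0,.25,.5)],lambda v:prism(v[0],v[1],v[2],v[3],h=.075,oct=.052))
fit("tray",[c0("tray",.0)+[0]],lambda v:prism(*v[:2],0,v[2],.14,.075,.01))
fit("mat",[c0("mat",.0)+[0]],lambda v:prism(*v[:2],0,v[2],.1,.085,.004))
sc=fit("scale",[c0("scale",.0)+[0]],lambda v:prism(*v[:2],0,v[2],.125,.08,.028))
x,y,a=sc; r=np.array([[np.cos(a),-np.sin(a)],[np.sin(a),np.cos(a)]]); pan=r@[.045,0]+[x,y]; tare=r@[-.085,-.045]+[x,y]
print("pan",pan,"tare",tare)
for n,s in S.items(): print(n,"pan px",proj(s,[*pan,.04]),"tare px",proj(s,[*tare,.036]))
b=[]
for n,bx in(("top",(135,250,160,275)),("side",(300,278,328,302))):
    im=S[n]["image"].astype(int); z=np.zeros(im.shape[:2],bool); z[bx[1]:bx[3],bx[0]:bx[2]]=1
    p=np.argwhere(z&(im[:,:,0]-im[:,:,2]>60)); b.append(p.mean(0)[::-1]); print(n,len(p))
print("tare tri",tri(S["top"],b[0],S["side"],b[1]),b)
a=cv2.resize(S["top"]["image"][195:285,320:450],None,fx=4,fy=4,interpolation=2);b=cv2.resize(S["side"]["image"][85:175,230:330],None,fx=4,fy=4,interpolation=2)
cv2.imwrite("pics/crop1.png",np.hstack([a[:,:400],b])[:,:,::-1])
E
python3 m.py
```

```text
miss ('tray', 'side')
colour top 676 750
colour side 438 533
mat 4413
cup [ 0.4957 -0.2744  0.011   0.0364] 22.9
cup [ 0.4959 -0.2754  0.0081  0.4141] 16.9
cup [ 0.4954 -0.2747  0.0095  0.5681] 18.9
cupc [ 0.4951 -0.2743  0.0091 -0.101 ] 73.7
cupc [ 0.4945 -0.2755  0.0081  0.4833] 84.8
cupc [ 0.4948 -0.2753  0.0075  0.667 ] 75.8
tray [ 0.5538 -0.2473  0.1019] 1540.7
mat [ 0.563  -0.0007  0.0733] 754.0
scale [0.5184 0.2506 0.0752] 361.8
pan [0.56324971 0.25394414] tare [0.436999   0.19930204]
top pan px [[127.75623976 204.12016762]] tare px [[149.06339239 260.57809362]]
side pan px [[254.01631792 314.89692013]] tare px [[314.02827488 292.80627681]]
top 107
side 115
tare tri (array([0.43555458, 0.20017614, 0.04922157]), np.float64(0.0011656477683288562)) [array([146.85046729, 261.80373832]), array([315.23478261, 290.54782609])]
```

View pics/crop1.png

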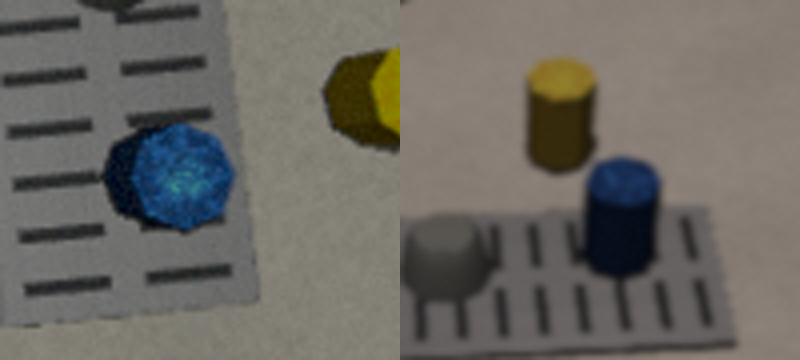

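The blue one on the tray next to the bowl is confirmed (octagonal base face up, crop left 185,177). It fits at (0.496,-0.275) with its foot at z≈0.01. Next I'll get its yaw from the bright top face, and the pan centre.

```bash
cat > m2.py <<'E'
from h import *
from scipy.optimize import minimize
s=ctrl.snapshot("top"); t=ctrl.snapshot("side")
im=s["image"].astype(float)
acc=np.mean([im]+[ctrl.snapshot("top")["image"].astype(float) for _ in range(5)],axis=0)
b=acc[:,:,2]; z=np.zeros(b.shape,bool); z[222:258,345:384]=1; blue=z&(b>1.3*acc[:,:,0])
th=cv2.threshold(b[blue].astype(np.uint8).reshape(-1,1),0,255,cv2.THRESH_OTSU)[0]
m=blue&(b>th); print("otsu",th,m.sum(), "expected area", )
def face(v,z=.085): return prism(v[0],v[1],z,v[2],oct=.052)
for a in np.arange(0,.785,.0785*1.25):
    f=lambda v:cost(s,m,face([v[0],v[1],a])); r=minimize(f,[.4957,-.2747],method="Nelder-Mead",options=dict(initial_simplex=[[.4957,-.2747],[.5,-.2747],[.4957,-.27]])); print(round(a,3),np.round(r.x,4),round(r.fun,2))
# yaw by 8th harmonic of contour
c=max(cv2.findContours(cv2.resize(m.astype(np.uint8)*255,None,fx=8,fy=8,interpolation=cv2.INTER_CUBIC)//128,0,1)[0],key=cv2.contourArea)[:,0]
w=atz(s,(c+.5)/8-.5,.085)[:,:2]; ctr=w.mean(0); d=w-ctr; an=np.arctan2(d[:,1],d[:,0]); rr=np.hypot(*d.T)
F=[np.sum((rr-rr.mean())*np.exp(1j*k*an))/len(rr) for k in range(1,13)]
print("harm",np.round(1e3*np.abs(F),2),"vertex angle deg mod45",np.degrees(np.angle(F[7]))/8,"rmean",rr.mean())
# pan via edges: sample radial intensity fit
def pan(s,n):
    g=cv2.GaussianBlur(s["image"],(0,0),1).mean(2); gx=cv2.Sobel(g,6,1,0);gy=cv2.Sobel(g,6,0,1);G=np.hypot(gx,gy)
    th=np.linspace(0,2*np.pi,180)
    def f(v):
        P=np.c_[v[0]+.065*np.cos(th),v[1]+.065*np.sin(th),np.full(180,.04)]
        p=proj(s,P).astype(np.float32); return -cv2.remap(G.astype(np.float32),p[:,0:1].copy(),p[:,1:2].copy(),1).mean()
    g0=min(((f((x,y)),x,y) for x in np.arange(.54,.59,.001) for y in np.arange(.23,.28,.001))); print("pan",n,g0)
pan(s,"top");pan(t,"side")
E
python3 m2.py
```

```text
otsu 72.0 506 expected area
0.0 [ 0.494  -0.2728] 14.82
0.098 [ 0.4952 -0.2731] 14.76
0.196 [ 0.4942 -0.2731] 14.86
0.294 [ 0.4941 -0.2733] 10.69
0.392 [ 0.4943 -0.2733] 8.87
0.491 [ 0.4944 -0.2732] 9.31
0.589 [ 0.4947 -0.2731] 12.91
0.687 [ 0.495  -0.2727] 11.7
harm [0.15 0.08 0.07 0.08 0.06 0.06 0.12 0.41 0.09 0.04 0.12 0.04] vertex angle deg mod45 2.764929163279547 rmean 0.026710900683727706
pan top (np.float32(-119.026184), np.float64(0.562), np.float64(0.255))
pan side (np.float32(-67.14677), np.float64(0.5630000000000001), np.float64(0.253))
```

```bash
cat > to.py <<'E'
# usage: to.py x y z az theta roll back  -> grasp point (11 mm behind TCP) at xyz, deg, back mm along tool
import sys
from h import *
def Rt(az,th,roll):
    a,t=np.radians([az,th]); x=[np.cos(a)*np.cos(t),np.sin(a)*np.cos(t),-np.sin(t)]; y=[-np.sin(a),np.cos(a),0]
    M=np.array([x,y,np.cross(x,y)]).T; return R.from_matrix(M)*R.from_rotvec([np.radians(roll),0,0])
if __name__=="__main__":
    x,y,z,az,th,roll,back=map(float,sys.argv[1:8]); st=ctrl.observe()
    C=R.from_rotvec(st["eef_rot"]); p=np.array(st["tool_pos"]); T=Rt(az,th,roll); X=T.as_matrix()[:,0]
    q=np.array([x,y,z])+X*(.011-back/1000)
    print("now",np.round(p,4),"x",np.round(C.as_matrix()[:,0],3),"y",np.round(C.as_matrix()[:,1],3),"q",np.round(st["joint_positions"],2),"t",round(st["clock"],2),"w",round(st["gripper_width"]*1e3,1),"F",np.round(st["ft_force"],1))
    d=C.inv().apply(q-p)*1000; r=(C.inv()*T).as_rotvec(); print("ROW",np.round(d,1).tolist(),np.round(r,3).tolist(),"deg",round(np.degrees(np.linalg.norm(r)),1))
E
python3 to.py .495 -.2735 .05 -19.7 45 0 120; python3 to.py .495 -.2735 .05 -19.7 45 180 120
```

```text
now [0.2168 0.4781 0.2393] x [-0. -0. -1.] y [ 0.413  0.911 -0.   ] q [ 1.14  0.24 -0.01  1.32 -0.    1.57] t 2.9 w 85.3 F [-0.2 -0.7  0.6]
ROW [112.3, -575.9, 487.0] [-0.078, -0.785, 0.032] deg 45.2
now [0.2168 0.4781 0.2393] x [-0. -0. -1.] y [ 0.413  0.911 -0.   ] q [ 1.14  0.24 -0.01  1.32 -0.    1.57] t 2.9 w 85.3 F [-0.2 -0.7  0.6]
ROW [112.3, -575.9, 487.0] [2.832, 0.048, 1.173] deg 175.7
```

```bash
python3 -m pendant '[0,-60,50,0,-0.1,0,85, 0,-120,100,0,-0.2,0,85, 0,-175,150,0,-0.35,0,85, 10,-230,200,0,-0.5,0,85, 10,-280,240,0,-0.6,0,85]' 40; python3 to.py .495 -.2735 .05 -19.7 45 0 120
```

```text
clock: 3.52
tool_pos: [0.3045, 0.1768, 0.2314]
eef_rot: [0.205, 0.952, -0.391]
ft_force: [0.7, 0.2, 0.6]
gripper_width: 0.0851
now [0.3045 0.1768 0.2314] x [ 0.517 -0.234 -0.823] y [ 0.412  0.911 -0.   ] q [ 1.03 -0.16 -0.6   1.05 -0.6   1.42] t 3.52 w 85.1 F [0.7 0.2 0.6]
ROW [246.4, -338.0, 173.0] [-0.062, -0.181, 0.052] deg 11.4
```

```bash
python3 -m pendant '[45,-65,35,-0.01,-0.03,0.01,85, 90,-130,70,-0.02,-0.07,0.02,85, 140,-195,100,-0.03,-0.1,0.03,85, 185,-260,135,-0.05,-0.14,0.04,85, 246,-338,173,-0.062,-0.181,0.052,85]' 40; python3 to.py .495 -.2735 .05 -19.7 45 0 120
```

```text
clock: 4.15
tool_pos: [0.372, -0.0524, 0.1733]
eef_rot: [0.154, 0.806, -0.33]
ft_force: [1.4, 0.1, -0.6]
gripper_width: 0.0851
now [ 0.372  -0.0524  0.1733] x [ 0.645 -0.231 -0.729] y [0.347 0.938 0.01 ] q [ 0.09 -0.44 -1.08  0.22 -0.29  0.34] t 4.15 w 85.1 F [ 1.4  0.1 -0.6]
ROW [111.2, -166.0, 53.3] [-0.014, -0.031, 0.0] deg 2.0
```

```bash
python3 -m pendant '[35,-50,17,-0.01,-0.01,0,85, 70,-105,35,-0.014,-0.02,0,85, 111,-166,53,-0.014,-0.031,0,85, 111,-166,53,-0.014,-0.031,0,85, 111,-166,53,-0.014,-0.031,0,85]' 40; python3 to.py .495 -.2735 .05 -19.7 45 0 0
```

```text
clock: 4.78
tool_pos: [0.4217, -0.2522, 0.1261]
eef_rot: [0.138, 0.778, -0.333]
ft_force: [-0.8, 0.7, -0.8]
gripper_width: 0.0851
now [ 0.4217 -0.2522  0.1261] x [ 0.663 -0.243 -0.708] y [0.344 0.939 0.   ] q [-0.68 -0.06 -1.09 -0.22  0.23 -0.23] t 4.78 w 85.1 F [-0.8  0.7 -0.8]
ROW [118.6, 5.2, 0.2] [-0.005, -0.001, 0.005] deg 0.4
```

```bash
python3 -m pendant '[30,5,0,0,0,0,85, 60,5,0,0,0,0,85, 90,5,0,0,0,0,85, 118,5,0,0,0,0,85, 118,5,0,0,0,0,85]' 40; python3 to.py .495 -.2735 .05 -19.7 45 0 0
python3 -c "
from h import *
a=ctrl.snapshot('top')['image'][150:300,300:450];b=ctrl.snapshot('side')['image'][60:210,230:380]
cv2.imwrite('pics/g1.png',cv2.resize(np.hstack([a,b]),None,fx=2.6,fy=2.6,interpolation=2)[:,:,::-1])"
```

```text
clock: 5.4
tool_pos: [0.5021, -0.2751, 0.0411]
eef_rot: [0.139, 0.781, -0.331]
ft_force: [-0.6, 1.4, -0.6]
gripper_width: 0.0852
now [ 0.5021 -0.2751  0.0411] x [ 0.662 -0.241 -0.71 ] y [0.342 0.94  0.001] q [-0.59  0.32 -1.08 -0.6   0.17 -0.17] t 5.4 w 85.2 F [-0.6  1.4 -0.6]
ROW [-0.4, -0.9, 1.2] [-0.005, -0.004, 0.003] deg 0.4
```

View pics/g1.png

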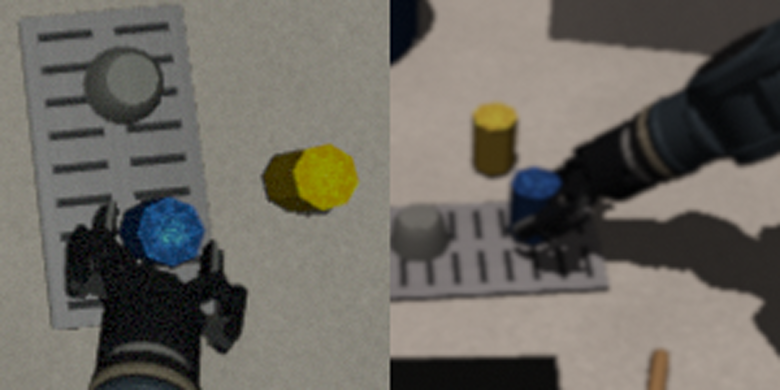

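The blue cup (170,230 on the left) sits between the open fingers, clear of the others. Closing now, then lifting straight up (world +z is tool (-0.71, 0, +0.70)).

```bash
python3 -m pendant '[0,0,0,0,0,0,45, 0,0,0,0,0,0,45, 0,0,0,0,0,0,45, 0,0,0,0,0,0,45, 0,0,0,0,0,0,45]' 50;  python3 -m pendant '[-3,0,3,0,0,0,45, -14,0,14,0,0,0,45, -35,0,35,0,0,0,45, -57,0,56,0,0,0,45, -80,0,78,0,0,0,45]' 50; python3 to.py .53 -.01 .13 0 45 0 0
```

```text
clock: 6.12
tool_pos: [0.5011, -0.2751, 0.0437]
eef_rot: [0.138, 0.778, -0.332]
ft_force: [-5.6, 2.2, 8.6]
gripper_width: 0.051
clock: 6.75
tool_pos: [0.499, -0.2743, 0.1564]
eef_rot: [0.138, 0.778, -0.332]
ft_force: [-0.3, -0.8, -2.4]
gripper_width: 0.0515
now [ 0.499  -0.2743  0.1564] x [ 0.663 -0.242 -0.708] y [0.343 0.939 0.001] q [-0.59  0.01 -0.91 -0.12  0.17 -0.17] t 6.75 w 51.5 F [-0.3 -0.8 -2.4]
ROW [-14.0, 261.5, -62.7] [-0.248, -0.001, 0.247] deg 20.1
```

```bash
python3 to.py .54 -.02 .14 12 45 0 0
```

```text
now [ 0.499  -0.2743  0.1564] x [ 0.663 -0.242 -0.708] y [0.343 0.939 0.001] q [-0.59  0.01 -0.91 -0.12  0.17 -0.17] t 6.75 w 51.5 F [-0.3 -0.8 -2.4]
ROW [-12.6, 257.0, -47.0] [-0.397, -0.001, 0.395] deg 32.1
```

```bash
python3 -m pendant '[-2,50,-9,-0.08,0,0.08,45, -5,100,-18,-0.16,0,0.16,45, -8,155,-28,-0.24,0,0.24,45, -10,205,-37,-0.32,0,0.32,45, -13,257,-47,-0.397,0,0.395,45]' 50;  python3 -m pendant '[0,0,0,0.18,0,0,45, 0,0,0,0.36,0,0,45, 0,0,0,0.54,0,0,45, 0,0,0,0.72,0,0,45, 0,0,0,0.9,0,0,45]' 50; python3 to.py .54 -.02 .14 12 45 180 0
```

```text
clock: 7.38
tool_pos: [0.5469, -0.0168, 0.1328]
eef_rot: [-0.084, 0.783, 0.201]
ft_force: [0.3, -0.1, -1.6]
gripper_width: 0.0511
clock: 8.0
tool_pos: [0.5463, -0.0169, 0.1329]
eef_rot: [0.771, 0.814, -0.167]
ft_force: [-0.2, 0.9, -1.0]
gripper_width: 0.0512
now [ 0.5463 -0.0169  0.1329] x [ 0.69   0.149 -0.708] y [0.415 0.721 0.555] q [-0.18  0.03 -0.97 -0.18  0.27  0.62] t 8.0 w 51.2 F [-0.2  0.9 -1. ]
ROW [1.2, -0.9, 1.5] [2.238, -0.001, 0.003] deg 128.2
```

```bash
python3 -m pendant '[0,0,0,0.18,0,0,45, 0,0,0,0.36,0,0,45, 0,0,0,0.54,0,0,45, 0,0,0,0.72,0,0,45, 0,0,0,0.9,0,0,45]' 50;python3 -m pendant '[0,0,0,0.18,0,0,45, 0,0,0,0.36,0,0,45, 0,0,0,0.54,0,0,45, 0,0,0,0.72,0,0,45, 0,0,0,0.9,0,0,45]' 50; python3 to.py .54 -.02 .14 12 45 180 0
```

```text
clock: 8.62
tool_pos: [0.5456, -0.0169, 0.1329]
eef_rot: [1.618, 0.724, -0.557]
ft_force: [0.2, -0.5, -2.1]
gripper_width: 0.0514
clock: 9.25
tool_pos: [0.545, -0.0169, 0.1331]
eef_rot: [2.442, 0.483, -0.969]
ft_force: [-0.1, 0.8, -2.2]
gripper_width: 0.0514
now [ 0.545  -0.0169  0.1331] x [ 0.69   0.148 -0.709] y [ 0.477 -0.83   0.29 ] q [-0.18  0.03 -0.97 -0.17  0.27  2.43] t 9.25 w 51.4 F [-0.1  0.8 -2.2]
ROW [2.2, 2.2, -0.1] [0.426, 0.002, 0.002] deg 24.4
```

Finish the roll, then look before lowering.

```bash
python3 -m pendant '[1,1,0,0.15,0,0,45, 2,2,0,0.3,0,0,45, 2,2,0,0.426,0,0,45, 2,2,0,0.426,0,0,45, 2,2,0,0.426,0,0,45]' 50; python3 to.py .54 -.02 .04 12 45 180 0
python3 -c "
from h import *
a=ctrl.snapshot('top');b=ctrl.snapshot('side')
R_=R.from_rotvec(ctrl.observe()['eef_rot']).as_matrix();p=np.array(ctrl.observe()['tool_pos'])-R_[:,0]*.011
print(proj(a,p),proj(b,p))
a=a['image'][110:260,180:330];b=b['image'][110:260,190:340]
cv2.imwrite('pics/g2.png',cv2.resize(np.hstack([a,b]),None,fx=2.6,fy=2.6,interpolation=2)[:,:,::-1])"
```

```text
clock: 9.88
tool_pos: [0.5471, -0.0183, 0.1323]
eef_rot: [2.812, 0.299, -1.169]
ft_force: [-0.9, -1.1, -2.3]
gripper_width: 0.0515
now [ 0.5471 -0.0183  0.1323] x [ 0.69   0.148 -0.709] y [ 0.21  -0.978  0.001] q [-0.18  0.03 -0.97 -0.18  0.27  2.86] t 9.88 w 51.5 F [-0.9 -1.1 -2.3]
ROW [71.3, 0.1, 70.2] [0.002, 0.003, 0.001] deg 0.2
[[245.17087496 213.74272698]] [[269.23817895 182.43552806]]
```

View pics/g2.png

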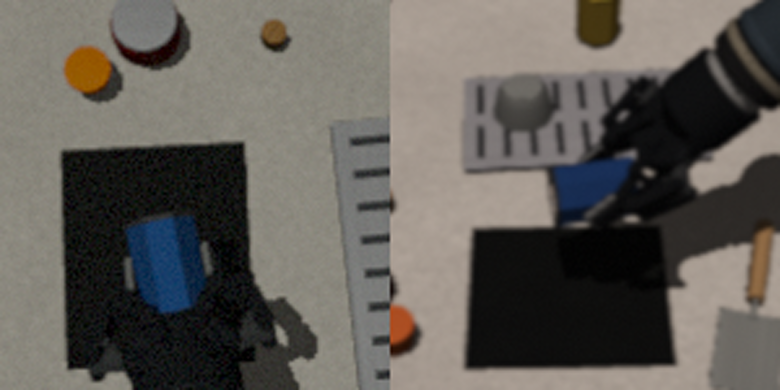

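```bash
python3 -m pendant '[18,0,18,0,0,0,45, 36,0,36,0,0,0,45, 54,0,54,0,0,0,45, 71,0,70,0,0,0,45, 71,0,70,0,0,0,45]' 50;  python3 -m pendant '[1,0,1,0,0,0,45, 2,0,2,0,0,0,45, 3,0,3,0,0,0,45, 4,0,4,0,0,0,45, 4,0,4,0,0,0,45]' 50;python3 -m pendant '[0.6,0,0.6,0,0,0,45, 1.2,0,1.2,0,0,0,45, 1.8,0,1.8,0,0,0,45, 2.4,0,2.4,0,0,0,45, 2.4,0,2.4,0,0,0,45]' 50
```

```text
clock: 10.6
tool_pos: [0.5465, -0.018, 0.0304]
eef_rot: [2.81, 0.3, -1.175]
ft_force: [0.6, 0.4, -1.0]
gripper_width: 0.0511
clock: 11.22
tool_pos: [0.5465, -0.018, 0.0249]
eef_rot: [2.81, 0.3, -1.175]
ft_force: [-0.4, -0.8, -1.3]
gripper_width: 0.0512
clock: 11.85
tool_pos: [0.5485, -0.0179, 0.0245]
eef_rot: [2.813, 0.301, -1.166]
ft_force: [-14.2, -1.1, 27.0]
gripper_width: 0.0514
```

```bash
python3 -m pendant '[-1.2,0,-1.2,0,0,0,45, -1.2,0,-1.2,0,0,0,45, -1.2,0,-1.2,0,0,0,85, -1.2,0,-1.2,0,0,0,85, -1.2,0,-1.2,0,0,0,85]' 50; python3 -m pendant '[0,0,0,0,0,0,85, -20,0,0,0,0,0,85, -50,0,0,0,0,0,85, -80,0,0,0,0,0,85, -110,0,0,0,0,0,85]' 50; python3 to.py .54 -.02 .2 12 110 180 0;python3 to.py .54 -.02 .2 12 110 0 0
python3 -c "
from h import *
a=ctrl.snapshot('top');b=ctrl.snapshot('side')
for s,n in((a,'t'),(b,'s')):
  for d in ctrl.cut_out('cup',s): print(n,d['p'],d['box'])
a=a['image'][110:260,180:330];b=b['image'][110:260,190:340]
cv2.imwrite('pics/g3.png',cv2.resize(np.hstack([a,b]),None,fx=2.6,fy=2.6,interpolation=2)[:,:,::-1])"
```

```text
clock: 12.48
tool_pos: [0.5485, -0.0179, 0.0261]
eef_rot: [2.813, 0.301, -1.167]
ft_force: [0.9, 0.0, 0.2]
gripper_width: 0.085
clock: 13.1
tool_pos: [0.4719, -0.0344, 0.1046]
eef_rot: [2.813, 0.302, -1.166]
ft_force: [0.0, 0.2, 0.5]
gripper_width: 0.0852
now [ 0.4719 -0.0344  0.1046] x [ 0.691  0.15  -0.707] y [ 0.212 -0.977 -0.   ] q [-0.29 -0.01 -1.14 -0.27  0.35  2.77] t 13.1 w 85.2 F [0.  0.2 0.5]
ROW [-13.6, 0.3, -106.7] [0.004, -1.134, 0.001] deg 65.0
now [ 0.4719 -0.0344  0.1046] x [ 0.691  0.15  -0.707] y [ 0.212 -0.977 -0.   ] q [-0.29 -0.01 -1.14 -0.27  0.35  2.77] t 13.1 w 85.2 F [0.  0.2 0.5]
ROW [-13.6, 0.3, -106.7] [-2.647, -0.002, -1.685] deg 179.8
t 0.94 [399.2, 207.5, 437.3, 231.0]
t 0.92 [229.4, 196.2, 261.8, 235.0]
s 0.85 [249.8, 200.0, 278.5, 222.0]
s 0.58 [261.4, 99.8, 278.1, 131.1]
s 0.31 [180.3, 226.7, 197.9, 249.8]
```

View pics/g3.png

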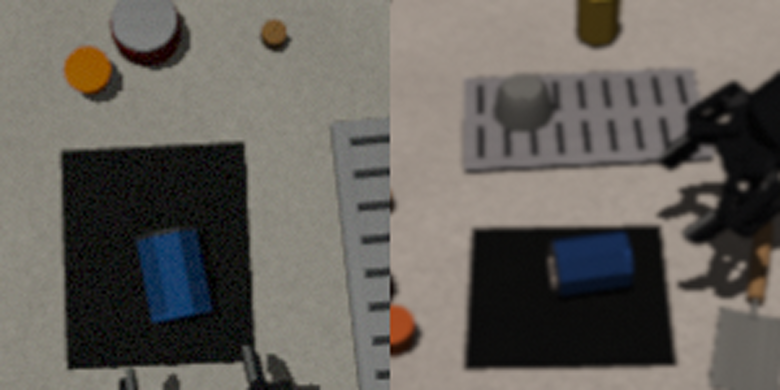

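The cup lies flat on the mat with its mouth outward (upper-left rim around (165,232) in the left crop, base around (186,317)). I'll fit its pose, and fit a kinematic model from the logged states so I can choose a second grip whose tilt stays inside the joint ranges.

```bash
cat > kin.py <<'E'
from h import *
from to import Rt
from scipy.optimize import least_squares
D=[([1.14,.239,-.014,1.319,0],[.2168,.4781,.2393]),([1.03,-.16,-.6,1.05,-.6],[.3045,.1768,.2314]),([.09,-.44,-1.08,.22,-.29],[.372,-.0524,.1733]),([-.68,-.06,-1.09,-.22,.23],[.4217,-.2522,.1261]),([-.59,.32,-1.08,-.6,.17],[.5021,-.2751,.0411]),([-.59,.01,-.91,-.12,.17],[.499,-.2743,.1564]),([-.18,.03,-.97,-.18,.27],[.5463,-.0169,.1329]),([-.29,-.01,-1.14,-.27,.35],[.4719,-.0344,.1046])]
def fk(q,p):
    d1,ax,az,bx,bz,c,L=p; ry=lambda a:R.from_rotvec([0,a,0]); rz=lambda a:R.from_rotvec([0,0,a])
    r4=ry(q[1]+q[2]+q[3]); r5=r4*rz(q[4])
    P=np.array([0,0,d1])+ry(q[1]).apply([ax,0,az])+ry(q[1]+q[2]).apply([bx,0,bz])+r4.apply([c,0,0])+r5.apply([L,0,0])
    return rz(q[0]).apply(P),rz(q[0])*r5
r=least_squares(lambda p:np.concatenate([fk(q,p)[0]-t for q,t in D]),[.1,.05,.3,.3,0,.1,.15]); P=r.x
if __name__=="__main__":
    print("kin",np.round(P,3),"max res mm",abs(r.fun).max()*1e3, "x at D3",fk(D[3][0],P)[1].as_matrix()[:,0])
lo=np.array([-2.66,-1.03,-1.14,-1.82,-1.45]);hi=np.array([2.66,1.9,1.46,2.27,1.34])
def ik(g,az,th):
    X=Rt(az,th,0).as_matrix()[:,0]; t=np.array(g)+.011*X
    b=min((least_squares(lambda q:np.r_[(fk(q,P)[0]-t)*10,fk(q,P)[1].as_matrix()[:,0]-X],[np.arctan2(g[1],g[0]),s,-.8,.3,0],bounds=(lo,hi)) for s in(0.,.6)),key=lambda r:r.cost)
    return b.cost<1e-4,np.round(b.x,2),round(b.cost,5)
E
cat > fitc.py <<'E'
from h import *
from scipy.optimize import minimize
def fit(B,z,x0):
    S={n:ctrl.snapshot(n) for n in B}; M={}
    for n in S:
        for d in ctrl.cut_out("cup",S[n])+ctrl.cut_out("cup",S[n]):
            if max(abs(np.array(d["box"])-B[n]))<8: M[n]=d["pixels"]; break
    print("masks",list(M))
    def P(v):
        a=np.pi/8+np.arange(8)*np.pi/4; c=.026/np.cos(np.pi/8)*np.c_[np.cos(a),np.sin(a)]; ca,sa=np.cos(v[2]),np.sin(v[2])
        return np.array([[v[0]+h*ca-u*sa,v[1]+h*sa+u*ca,z+.026+w] for h in(0,.075) for u,w in c])
    r=minimize(lambda v:sum(cost(S[n],M[n],P(v)) for n in M),x0,method="Nelder-Mead",options=dict(initial_simplex=[x0]+[np.array(x0)+e for e in np.diag([.01,.01,.15])]))
    print("base xy, az",np.round(r.x[:2],4),round(np.degrees(r.x[2]),1),"cost",round(r.fun,1)); return r.x
E
python3 - <<'E'
from fitc import fit
import numpy as np
fit(dict(top=(229,196,262,235),side=(250,200,278,222)),.004,[.507,-.027,.21])
fit(dict(top=(229,196,262,235),side=(250,200,278,222)),.004,[.51,-.02,.15])
E
python3 kin.py; python3 - <<'E'
from kin import *
for th in(0,10,20,25,30,40,45):
    print(th,"pan",[ik((.5625,.254,.09),a,th) for a in(24,)],"mat",ik((.55,-.018,.03),12,th+90))
E
```

```text
masks ['top', 'side']
base xy, az [ 0.5092 -0.0242] 11.1 cost 41.1
masks ['top', 'side']
base xy, az [ 0.5082 -0.0269] 13.6 cost 78.3
kin [-0.352  0.892  0.703 -0.562  0.19  -0.133  0.314] max res mm 100.42852568376325 x at D3 [0.29435335 0.05515908 0.95410355]
0 pan [(np.True_, array([ 0.43,  0.25, -0.6 ,  0.35, -0.01]), np.float64(0.0))] mat (np.True_, array([-0.03,  0.39, -0.3 ,  1.48,  0.  ]), np.float64(0.0))
10 pan [(np.True_, array([ 0.43,  0.26, -0.55,  0.46, -0.01]), np.float64(0.0))] mat (np.True_, array([-0.01,  0.43, -0.26,  1.58, -0.04]), np.float64(0.0))
20 pan [(np.True_, array([ 0.43,  0.27, -0.49,  0.57, -0.01]), np.float64(0.0))] mat (np.True_, array([ 0.01,  0.46, -0.24,  1.69, -0.07]), np.float64(0.0))
25 pan [(np.True_, array([ 0.43,  0.28, -0.46,  0.62, -0.01]), np.float64(0.0))] mat (np.True_, array([ 0.01,  0.48, -0.23,  1.74, -0.08]), np.float64(0.0))
30 pan [(np.True_, array([ 0.43,  0.29, -0.43,  0.67, -0.01]), np.float64(0.0))] mat (np.True_, array([ 0.02,  0.5 , -0.22,  1.8 , -0.09]), np.float64(0.0))
40 pan [(np.True_, array([ 0.43,  0.3 , -0.38,  0.77, -0.01]), np.float64(0.0))] mat (np.True_, array([ 0.03,  0.54, -0.2 ,  1.93, -0.11]), np.float64(0.0))
45 pan [(np.True_, array([ 0.43,  0.31, -0.35,  0.82, -0.01]), np.float64(0.0))] mat (np.True_, array([ 0.04,  0.55, -0.2 ,  1.99, -0.12]), np.float64(0.0))
```

```bash
sed -i 's/q\[1\]+q\[2\]+q\[3\]/q[1]-q[2]+q[3]/; s/ry(q\[1\]+q\[2\])/ry(q[1]-q[2])/' kin.py
python3 kin.py; python3 - <<'E'
from kin import *
for th in(0,10,20,25,30,40,45):
    print(th,"pan",[ik((.5625,.254,.09),a,th) for a in(24,)],"mat",ik((.558,-.016,.03),12,th+90))
E
```

```text
kin [ 0.196 -0.     0.57   0.397  0.026  0.135  0.301] max res mm 3.199228972594739 x at D3 [ 0.66536748 -0.24486572 -0.70521408]
0 pan [(np.False_, array([ 0.46,  0.44, -1.14, -1.06, -0.07]), np.float64(0.14493))] mat (np.True_, array([-0.03,  0.46, -0.3 ,  0.82, -0.  ]), np.float64(0.0))
10 pan [(np.False_, array([ 0.43,  0.43, -1.14, -1.03, -0.02]), np.float64(0.07101))] mat (np.True_, array([-0.01,  0.57, -0.11,  1.06, -0.04]), np.float64(0.0))
20 pan [(np.False_, array([ 0.43,  0.43, -1.14, -1.01, -0.01]), np.float64(0.0228))] mat (np.True_, array([ 0.01,  0.69,  0.07,  1.3 , -0.07]), np.float64(0.0))
25 pan [(np.False_, array([ 0.43,  0.42, -1.14, -1.  , -0.01]), np.float64(0.00864))] mat (np.True_, array([ 0.01,  0.75,  0.17,  1.42, -0.08]), np.float64(0.0))
30 pan [(np.False_, array([ 0.43,  0.42, -1.14, -0.99, -0.01]), np.float64(0.00122))] mat (np.True_, array([ 0.02,  0.82,  0.26,  1.53, -0.09]), np.float64(0.0))
40 pan [(np.True_, array([ 0.43,  0.3 , -1.02, -0.62, -0.01]), np.float64(0.0))] mat (np.True_, array([ 0.03,  0.96,  0.46,  1.76, -0.11]), np.float64(0.0))
45 pan [(np.True_, array([ 0.43,  0.25, -0.93, -0.4 , -0.01]), np.float64(0.0))] mat (np.True_, array([ 0.04,  1.03,  0.56,  1.88, -0.12]), np.float64(0.0))
```

```bash
python3 - <<'E'
from kin import *
def q6(g,az,th):
    ok,q,c=ik(g,az,th); M=fk(q,P)[1].inv()*Rt(az,th,0); v=M.as_rotvec(); return ok,q.tolist(),"q6 roll0",round(v[0],3),np.round(v[1:],2).tolist()
for th in(126,130,134): print("mat",th,q6((.554,-.016,.03),12,th), q6((.554,-.016,.13),12,th))
for th in(36,40,44):
  for az in(12,24,34): print("pan",th,az,q6((.5625,.254,.087),az,th),q6((.5625,.254,.16),az,th))
E
python3 to.py .554 -.0157 .15 12 130 180 0;
```

```text
mat 126 (np.True_, [0.03, 0.89, 0.36, 1.66, -0.11], 'q6 roll0', np.float64(-0.146), [0.0, 0.0]) (np.True_, [0.03, 0.82, 0.48, 1.85, -0.11], 'q6 roll0', np.float64(-0.146), [0.0, 0.0])
mat 130 (np.True_, [0.03, 0.95, 0.44, 1.75, -0.11], 'q6 roll0', np.float64(-0.138), [0.0, -0.0]) (np.True_, [0.03, 0.88, 0.55, 1.93, -0.11], 'q6 roll0', np.float64(-0.138), [0.0, -0.0])
mat 134 (np.True_, [0.03, 1.01, 0.52, 1.84, -0.12], 'q6 roll0', np.float64(-0.13), [0.0, -0.0]) (np.True_, [0.03, 0.94, 0.62, 2.02, -0.12], 'q6 roll0', np.float64(-0.129), [-0.01, -0.0])
pan 36 12 (np.True_, [0.55, 0.36, -1.06, -0.77, -0.28], 'q6 roll0', np.float64(0.204), [0.01, 0.01]) (np.True_, [0.55, 0.16, -0.96, -0.46, -0.28], 'q6 roll0', np.float64(0.206), [-0.0, 0.01])
pan 36 24 (np.True_, [0.43, 0.37, -1.09, -0.83, -0.01], 'q6 roll0', np.float64(0.007), [-0.0, 0.0]) (np.True_, [0.43, 0.15, -0.99, -0.51, -0.01], 'q6 roll0', np.float64(0.007), [-0.0, 0.0])
pan 36 34 (np.True_, [0.32, 0.36, -1.07, -0.79, 0.22], 'q6 roll0', np.float64(-0.162), [0.01, 0.0]) (np.True_, [0.32, 0.15, -0.97, -0.48, 0.22], 'q6 roll0', np.f
[... 672 characters left out ...]
(0.228), [-0.01, 0.0]) (np.True_, [0.53, 0.12, -0.82, -0.14, -0.23], 'q6 roll0', np.float64(0.228), [-0.01, 0.0])
pan 44 24 (np.True_, [0.43, 0.27, -0.95, -0.45, -0.01], 'q6 roll0', np.float64(0.008), [-0.0, 0.0]) (np.True_, [0.43, 0.11, -0.84, -0.18, -0.01], 'q6 roll0', np.float64(0.008), [-0.0, 0.0])
pan 44 34 (np.True_, [0.34, 0.27, -0.93, -0.42, 0.18], 'q6 roll0', np.float64(-0.177), [0.0, 0.0]) (np.True_, [0.34, 0.11, -0.83, -0.16, 0.18], 'q6 roll0', np.float64(-0.177), [0.0, 0.0])
now [ 0.4726 -0.0343  0.1038] x [ 0.69   0.15  -0.708] y [ 0.212 -0.977 -0.   ] q [-0.29 -0.01 -1.14 -0.28  0.35  2.77] t 13.9 w 85.3 F [-0.3  0.3 -0.3]
ROW [27.3, -1.0, -80.8] [0.004, -1.483, 0.001] deg 84.9
```

```bash
python3 -m pendant '[-25,0,-30,0,0,0,85, -30,0,-60,0,-0.18,0,85, -30,0,-90,0,-0.36,0,85, -20,0,-116,0,-0.54,0,85, -8,-1,-116,0,-0.72,0,85]' 50; python3 to.py .554 -.0157 .15 12 130 180 0
```

```text
clock: 14.52
tool_pos: [0.5493, -0.0171, 0.1948]
eef_rot: [2.303, 0.246, -1.915]
ft_force: [0.6, -0.6, -0.4]
gripper_width: 0.085
now [ 0.5493 -0.0171  0.1948] x [ 0.178  0.038 -0.983] y [ 0.211 -0.977  0.001] q [-0.06  0.17 -0.23  0.99  0.05  2.88] t 14.53 w 85.0 F [ 0.6 -0.6 -0.4]
ROW [51.9, -0.4, 11.8] [0.003, -0.881, -0.002] deg 50.5
```

```bash
python3 -m pendant '[0,0,2,0,-0.18,0,85, 10,0,4,0,-0.36,0,85, 25,0,7,0,-0.54,0,85, 40,0,10,0,-0.72,0,85, 52,0,12,0,-0.881,0,85]' 50; python3 to.py .554 -.0157 .03 12 130 180 0
```

```text
clock: 15.15
tool_pos: [0.5475, -0.0174, 0.1405]
eef_rot: [1.239, 0.131, -2.672]
ft_force: [0.8, 0.2, 0.1]
gripper_width: 0.0852
now [ 0.5475 -0.0174  0.1405] x [-0.631 -0.137 -0.763] y [ 0.212 -0.977  0.001] q [ 0.03  0.87  0.59  1.98 -0.12  3.  ] t 15.15 w 85.2 F [0.8 0.2 0.1]
ROW [91.0, -0.5, -76.6] [0.002, 0.004, -0.003] deg 0.3
```

```bash
python3 -m pendant '[25,0,-21,0,0,0,85, 50,0,-42,0,0,0,85, 72,0,-61,0,0,0,85, 86,0,-72,0,0,0,85, 91,0,-77,0,0,0,85]' 50; python3 to.py .554 -.0157 .03 12 130 180 0
python3 -c "
from h import *
a=ctrl.snapshot('top');b=ctrl.snapshot('side')
a=a['image'][110:260,180:330];b=b['image'][110:260,190:340]
cv2.imwrite('pics/g4.png',cv2.resize(np.hstack([a,b]),None,fx=2.6,fy=2.6,interpolation=2)[:,:,::-1])"
```

```text
clock: 15.78
tool_pos: [0.5472, -0.0176, 0.0205]
eef_rot: [1.237, 0.132, -2.672]
ft_force: [-0.2, -0.1, 0.4]
gripper_width: 0.085
now [ 0.5472 -0.0176  0.0205] x [-0.632 -0.137 -0.762] y [ 0.212 -0.977  0.001] q [ 0.03  0.95  0.45  1.76 -0.12  3.  ] t 15.78 w 85.0 F [-0.2 -0.1  0.4]
ROW [-0.8, -0.4, 0.7] [0.003, 0.006, -0.003] deg 0.4
```

View pics/g4.png

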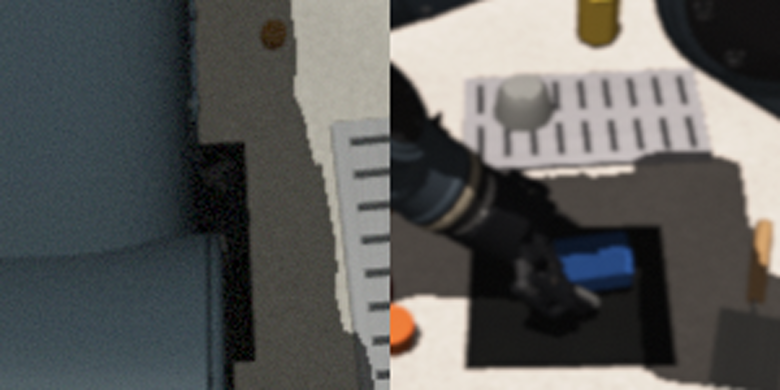

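The side view shows the fingers straddling the cup near the mouth, at around (560,290); the arm hides it from the top camera. Closing and lifting.

```bash
python3 -m pendant '[0,0,0,0,0,0,45, 0,0,0,0,0,0,45, 0,0,0,0,0,0,45, 0,0,0,0,0,0,45, 0,0,0,0,0,0,45]' 50; python3 to.py .554 -.0157 .03 12 130 180 0; python3 -m pendant '[-4,0,3,0,0,0,45, -20,0,17,0,0,0,45, -45,0,38,0,0,0,45, -72,0,61,0,0,0,45, -99,0,84,0,0,0,45]' 50; python3 to.py .53 .02 .25 16 85 180 0;  python3 to.py .5625 .254 .17 32 40 180 0
```

```text
clock: 16.5
tool_pos: [0.5481, -0.0176, 0.0222]
eef_rot: [1.241, 0.131, -2.671]
ft_force: [3.1, -0.1, 6.1]
gripper_width: 0.0513
now [ 0.5481 -0.0176  0.0222] x [-0.63  -0.138 -0.764] y [ 0.212 -0.977  0.001] q [ 0.03  0.95  0.45  1.76 -0.12  3.  ] t 16.5 w 51.3 F [ 3.1 -0.1  6.1]
ROW [1.1, -0.6, 0.2] [0.002, 0.003, -0.004] deg 0.3
clock: 17.12
tool_pos: [0.5475, -0.0175, 0.1546]
eef_rot: [1.242, 0.131, -2.67]
ft_force: [-0.4, 0.2, -1.6]
gripper_width: 0.0514
now [ 0.5475 -0.0175  0.1546] x [-0.63  -0.138 -0.765] y [ 0.212 -0.977  0.001] q [ 0.03  0.86  0.61  2.   -0.12  3.  ] t 17.12 w 51.4 F [-0.4  0.2 -1.6]
ROW [-59.3, -40.3, 60.8] [-0.065, 0.787, 0.019] deg 45.3
now [ 0.5475 -0.0175  0.1546] x [-0.63  -0.138 -0.765] y [ 0.212 -0.977  0.001] q [ 0.03  0.86  0.61  2.   -0.12  3.  ] t 17.12 w 51.4 F [-0.4  0.2 -1.6]
ROW [-58.3, -265.0, -55.6] [-0.382, 1.556, -0.035] deg 91.8
```

```bash
python3 -m pendant '[-12,-8,12,-0.01,0.16,0,45, -24,-16,24,-0.02,0.32,0.01,45, -36,-24,36,-0.03,0.48,0.01,45, -48,-32,48,-0.05,0.64,0.02,45, -59,-40,61,-0.065,0.787,0.019,45]' 50; python3 to.py .5625 .254 .17 32 40 180 0
```

```text
clock: 17.75
tool_pos: [0.5299, 0.0202, 0.2416]
eef_rot: [2.172, 0.306, -1.977]
ft_force: [-0.8, 0.8, -1.4]
gripper_width: 0.0514
now [0.5299 0.0202 0.2416] x [ 0.09   0.025 -0.996] y [ 0.277 -0.961  0.001] q [ 0.03  0.18 -0.09  1.21  0.02  2.89] t 17.75 w 51.4 F [-0.8  0.8 -1.4]
ROW [87.9, -218.0, -96.3] [-0.252, 0.774, -0.133] deg 47.3
```

```bash
python3 -m pendant '[10,-44,-20,-0.05,0.15,-0.03,45, 30,-88,-40,-0.1,0.31,-0.05,45, 50,-132,-60,-0.15,0.46,-0.08,45, 70,-175,-78,-0.2,0.62,-0.11,45, 88,-218,-96,-0.252,0.774,-0.133,45]' 50; python3 -m pendant '[0,0,0,0,0,0,45, 0,0,0,0,0,0,45, 0,0,0,0,0,0,45, 0,0,0,0,0,0,45, 0,0,0,0,0,0,45]' 50; python3 to.py .5625 .254 .09 32 40 180 0
python3 -c "
from h import *
a=ctrl.snapshot('top');b=ctrl.snapshot('side')
a=a['image'][130:290,70:230];b=b['image'][190:350,190:350]
cv2.imwrite('pics/g5.png',cv2.resize(np.hstack([a,b]),None,fx=2.5,fy=2.5,interpolation=2)[:,:,::-1])"
```

```text
clock: 18.38
tool_pos: [0.5697, 0.2386, 0.168]
eef_rot: [2.646, 0.723, -1.085]
ft_force: [1.6, 0.2, -2.7]
gripper_width: 0.0515
clock: 19.0
tool_pos: [0.5701, 0.2382, 0.1685]
eef_rot: [2.647, 0.722, -1.084]
ft_force: [-0.1, -0.6, -1.2]
gripper_width: 0.0513
now [0.5701 0.2382 0.1685] x [ 0.614  0.365 -0.7  ] y [ 0.505 -0.863 -0.008] q [ 0.32  0.07 -0.82 -0.1   0.15  3.  ] t 19.0 w 51.3 F [-0.1 -0.6 -1.2]
ROW [67.0, -17.0, 54.3] [-0.025, 0.077, -0.016] deg 4.7
```

View pics/g5.png

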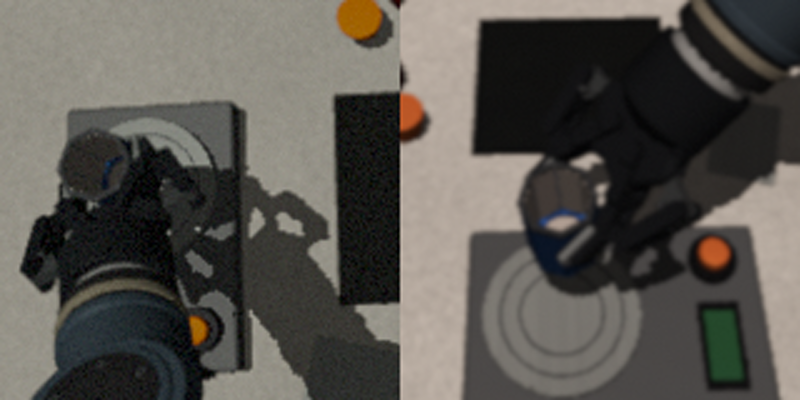

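Mouth-up: the mouth is seen from the top at (97,163), and the white inside shows from the side at (560,220). Next, bring it over the pan centre and lower it.

```bash
python3 -m pendant '[10,-17,5,-0.025,0.077,-0.016,45, 25,-17,20,-0.025,0.077,-0.016,45, 45,-17,38,-0.025,0.077,-0.016,45, 58,-17,45,-0.025,0.077,-0.016,45, 58,-17,45,-0.025,0.077,-0.016,45]' 50; python3 to.py .5625 .254 .092 32 40.1 180 0
python3 - <<'E'
from h import *
st=ctrl.observe(); Rn=R.from_rotvec(st["eef_rot"]); g=np.array(st["tool_pos"])-Rn.as_matrix()[:,0]*.011
Rg=R.from_rotvec([1.241,.131,-2.671]); a=np.radians(11.8)
ax=Rn.apply(Rg.inv().apply([np.cos(a),np.sin(a),0])); pg=np.array([.5481,-.0176,.0222]); base0=np.array([.508,-.0255,.030]); base=np.array(st["tool_pos"])+Rn.apply(Rg.inv().apply(base0-pg))
print("axis",np.round(ax,3),"tilt",np.degrees(np.arccos(ax[2])),"base",np.round(base,4))
a=ctrl.snapshot('top')
for d in ctrl.cut_out("cup",a): print(d["p"],d["box"])
E
```

```text
clock: 19.73
tool_pos: [0.5691, 0.2584, 0.094]
eef_rot: [2.677, 0.768, -0.98]
ft_force: [0.9, 0.6, -1.7]
gripper_width: 0.0512
now [0.5691 0.2584 0.094 ] x [ 0.648  0.405 -0.645] y [ 0.53  -0.848 -0.001] q [ 0.35  0.27 -1.   -0.55  0.16  3.01] t 19.73 w 51.2 F [ 0.9  0.6 -1.7]
ROW [6.2, 0.2, 6.6] [-0.001, 0.001, 0.001] deg 0.1
axis [ 0.004 -0.006  1.   ] tilt 0.43755606568903627 base [0.5621 0.2549 0.0531]
0.84 [398.1, 208.6, 438.1, 231.7]
0.62 [96.6, 187.4, 125.0, 216.4]
```

```bash
python3 -m pendant '[2,0,2.4,0,0,0,45, 4,0,4.8,0,0,0,45, 6,0,7,0,0,0,45, 7,0,8.2,0,0,0,45, 7,0,8.2,0,0,0,45]' 50; python3 -m pendant '[0.3,0,0.4,0,0,0,45, 0.6,0,0.8,0,0,0,45, 0.9,0,1.1,0,0,0,45, 0.9,0,1.1,0,0,0,45, 0.9,0,1.1,0,0,0,45]' 50
python3 - <<'E'
from h import *
a=ctrl.snapshot('top')
for d in ctrl.cut_out("cup",a):
  if d["box"][0]<200: b=d["box"]; print(d["p"],b, "rim left/right/top at z=.12:",atz(a,[[b[0],(b[1]+b[3])/2],[b[2],(b[1]+b[3])/2],[(b[0]+b[2])/2,b[1]]],.12)[:,:2].round(4).tolist())
E
```

```text
clock: 20.45
tool_pos: [0.5696, 0.2586, 0.0847]
eef_rot: [2.679, 0.768, -0.977]
ft_force: [-0.8, 0.9, -1.1]
gripper_width: 0.0515
clock: 21.08
tool_pos: [0.5696, 0.2586, 0.0833]
eef_rot: [2.679, 0.768, -0.977]
ft_force: [0.1, 0.3, -1.9]
gripper_width: 0.0514
0.65 [98.7, 189.1, 129.5, 214.9] rim left/right/top at z=.12: [[0.5597, 0.2875], [0.5609, 0.2218], [0.5873, 0.2563]]
```

```bash
for i in 1; do python3 -m pendant '[0.3,0,0.35,0,0,0,45, 0.6,0,0.7,0,0,0,45, 0.9,0,1.1,0,0,0,45, 0.9,0,1.1,0,0,0,45, 0.9,0,1.1,0,0,0,45]' 50; done; python3 -m pendant '[0.2,0,0.2,0,0,0,45, 0.4,0,0.4,0,0,0,45, 0.6,0,0.6,0,0,0,45, 0.6,0,0.6,0,0,0,45, 0.6,0,0.6,0,0,0,45]' 50
```

```text
clock: 21.8
tool_pos: [0.5697, 0.2586, 0.082]
eef_rot: [2.679, 0.768, -0.976]
ft_force: [-0.0, -0.2, -1.7]
gripper_width: 0.051
clock: 22.42
tool_pos: [0.5701, 0.2588, 0.0819]
eef_rot: [2.68, 0.769, -0.974]
ft_force: [-3.5, -2.5, 5.7]
gripper_width: 0.0515
```

```bash
python3 -m pendant '[0,0,-0.2,0,0,0,55, 0,0,-0.2,0,0,0,60, 0,0,-0.2,0,0,0,85, 0,0,-0.2,0,0,0,85, 0,0,-0.2,0,0,0,85]' 50; python3 -m pendant '[-5,0,0,0,0,0,85, -25,0,0,0,0,0,85, -55,0,0,0,0,0,85, -85,0,0,0,0,0,85, -110,0,0,0,0,0,85]' 50; python3 to.py .4355 .2002 .15 24.7 90 180 0; python3 to.py .4355 .2002 .15 24.7 90 90 0
python3 -c "
from h import *
a=ctrl.snapshot('top');b=ctrl.snapshot('side')
a=a['image'][130:290,70:230];b=b['image'][210:370,190:350]
cv2.imwrite('pics/g6.png',cv2.resize(np.hstack([a,b]),None,fx=2.5,fy=2.5,interpolation=2)[:,:,::-1])"
```

```text
clock: 23.05
tool_pos: [0.5701, 0.2589, 0.082]
eef_rot: [2.68, 0.769, -0.974]
ft_force: [-0.1, 0.3, -0.3]
gripper_width: 0.0849
clock: 23.68
tool_pos: [0.4976, 0.2137, 0.1533]
eef_rot: [2.68, 0.769, -0.974]
ft_force: [0.1, 0.7, 0.1]
gripper_width: 0.0849
now [0.4976 0.2137 0.1533] x [ 0.65   0.406 -0.642] y [ 0.53  -0.848 -0.   ] q [ 0.3  -0.01 -1.06 -0.34  0.2   2.97] t 23.68 w 84.9 F [0.1 0.7 0.1]
ROW [-36.7, -21.5, 49.4] [0.119, -0.872, 0.056] deg 50.5
now [0.4976 0.2137 0.1533] x [ 0.65   0.406 -0.642] y [ 0.53  -0.848 -0.   ] q [ 0.3  -0.01 -1.06 -0.34  0.2   2.97] t 23.68 w 84.9 F [0.1 0.7 0.1]
ROW [-36.7, -21.5, 49.4] [-1.344, -0.713, -0.627] deg 94.3
```

View pics/g6.png

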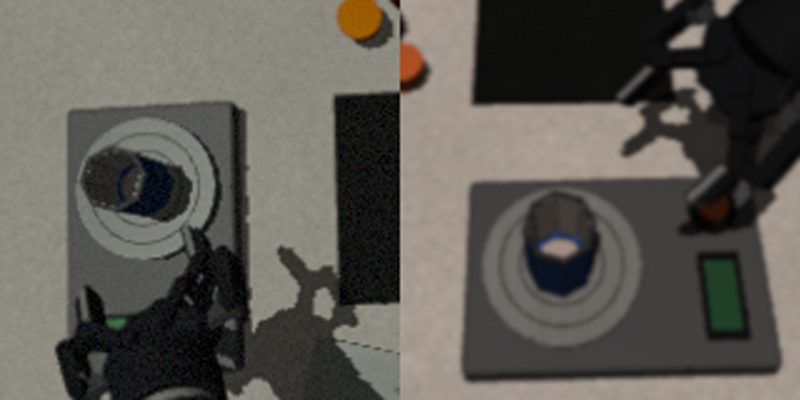

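```bash
python3 -m pendant '[-10,-5,10,0.02,-0.17,0.01,85, -18,-10,20,0.05,-0.35,0.02,40, -26,-15,30,0.07,-0.52,0.03,0, -32,-18,40,0.1,-0.7,0.04,0, -37,-21,49,0.119,-0.872,0.056,0]' 30; python3 to.py .4355 .2002 .09 24.7 90 180 0
cat > chk.py <<'E'
from h import *
from scipy.optimize import minimize
S={n:ctrl.snapshot(n) for n in("top","side")}; M={}
for n in S:
    for d in ctrl.cut_out("cup",S[n])+ctrl.cut_out("cup",S[n]):
        c=np.array(d["box"]); c=(c[:2]+c[2:])/2
        if np.linalg.norm(c-proj(S[n],[.5625,.254,.0775])[0])<15: M[n]=d["pixels"]; print(n,d["p"],d["box"]); break
for x0 in([.5625,.254,.04,.3],[.56,.25,.042,.6]):
    r=minimize(lambda v:sum(cost(S[n],M[n],prism(v[0],v[1],v[2],v[3],h=.075,oct=.052)) for n in M),x0,method="Nelder-Mead",options=dict(initial_simplex=[x0]+[np.array(x0)+e for e in np.diag([.006,.006,.006,.2])])); print("cup",np.round(r.x,4),round(r.fun,1))
for n,bx in(("top",(135,250,160,275)),("side",(300,278,328,302))):
    im=S[n]["image"].astype(int); z=np.zeros(im.shape[:2],bool); z[bx[1]:bx[3],bx[0]:bx[2]]=1
    p=np.argwhere(z&(im[:,:,0]>2*im[:,:,2])&(im[:,:,0]>50)); print("button",n,len(p),p.mean(0)[::-1] if len(p) else "")
E
python3 chk.py
```

```text
clock: 24.4
tool_pos: [0.4363, 0.2001, 0.141]
eef_rot: [2.04, 0.457, -1.929]
ft_force: [1.1, 0.4, -1.2]
gripper_width: 0.0118
now [0.4363 0.2001 0.141 ] x [ 0.05   0.027 -0.998] y [ 0.424 -0.906 -0.003] q [ 0.43  0.18 -0.36  0.98  0.    3.13] t 24.4 w 11.8 F [ 1.1  0.4 -1.2]
ROW [61.8, -0.3, 4.2] [0.007, -0.057, 0.003] deg 3.3
top 0.56 [100.4, 190.2, 140.1, 218.5]
side 0.81 [238.1, 285.5, 267.4, 329.2]
cup [0.5645 0.2547 0.0441 0.5235] 36.5
cup [0.5639 0.2546 0.0426 0.466 ] 32.6
button top 25 [147.08 265.36]
button side 144 [314.82638889 291.22916667]
```

Cup stands at (0.564,0.2546), within about 2 mm of the pan centre. Going down to the button, and rolling the last joint back from its limit.

```bash
python3 -m pendant '[20,0,2,-0.12,-0.03,0,0, 40,0,4,-0.25,-0.057,0,0, 66,0,4,-0.35,-0.057,0,0, 70,0,4,-0.4,-0.057,0,0, 70,0,4,-0.4,-0.057,0,0]' 30; python3 -m pendant '[2,0,0,0,0,0,0, 4,0,0,0,0,0,0, 6,0,0,0,0,0,0, 8,0,0,0,0,0,0, 8,0,0,0,0,0,0]' 30;  python3 to.py .4355 .2002 .06 24.7 90 157 0
python3 -c "
from h import *
b=ctrl.snapshot('side')['image'][250:330,270:370]
cv2.imwrite('pics/g7.png',cv2.resize(b,None,fx=5,fy=5,interpolation=2)[:,:,::-1])"
```

```text
clock: 25.32
tool_pos: [0.435, 0.1994, 0.0696]
eef_rot: [1.731, 0.761, -1.715]
ft_force: [-0.3, -0.4, 0.5]
gripper_width: 0.0002
clock: 25.95
tool_pos: [0.4351, 0.1994, 0.0614]
eef_rot: [1.731, 0.761, -1.715]
ft_force: [0.2, 0.1, -0.1]
gripper_width: 0.0003
now [0.4351 0.1994 0.0614] x [ 0.01  -0.002 -1.   ] y [ 0.743 -0.669  0.009] q [ 0.43  0.29 -0.44  0.83 -0.01  2.74] t 25.95 w 0.3 F [ 0.2  0.1 -0.1]
ROW [12.4, -0.4, -0.9] [0.005, -0.005, -0.009] deg 0.7
```

View pics/g7.png

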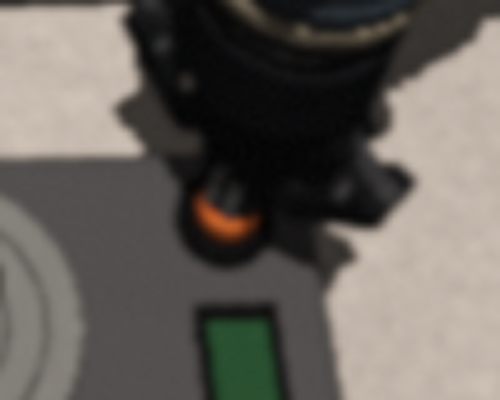

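The fingertips (228,205) are right over the orange button (228,218). Pressing slowly.

```bash
python3 -m pendant '[1,0,0,0,0,0,0, 2,0,0,0,0,0,0, 3,0,0,0,0,0,0, 4,0,0,0,0,0,0, 4,0,0,0,0,0,0]' 30; python3 -m pendant '[1,0,0,0,0,0,0, 2,0,0,0,0,0,0, 3,0,0,0,0,0,0, 4,0,0,0,0,0,0, 4,0,0,0,0,0,0]' 30;python3 -m pendant '[1,0,0,0,0,0,0, 2,0,0,0,0,0,0, 3,0,0,0,0,0,0, 3,0,0,0,0,0,0, 3,0,0,0,0,0,0]' 30
```

```text
clock: 26.62
tool_pos: [0.4351, 0.1994, 0.0575]
eef_rot: [1.731, 0.762, -1.715]
ft_force: [0.2, -0.4, 1.1]
gripper_width: 0.0003
clock: 27.25
tool_pos: [0.4352, 0.1994, 0.0535]
eef_rot: [1.731, 0.762, -1.715]
ft_force: [-0.8, 0.1, 4.2]
gripper_width: 0.0004
clock: 27.88
tool_pos: [0.4352, 0.1994, 0.0517]
eef_rot: [1.732, 0.762, -1.714]
ft_force: [-6.1, -3.1, 23.5]
gripper_width: -0.0003
```

The force ran 1, 4, then 23.5 N with motion stalled, so the button was on its stop after about 6 mm. Now releasing it and retreating.

```bash
python3 -m pendant '[-3,0,0,0,0,0,0, -8,0,0,0,0,0,0, -15,0,0,0,0,0,0, -50,0,0,0,0,0,0, -90,0,0,0,0,0,0]' 30; python3 -m pendant '[-30,0,0,0,0,0,0, -60,0,0,0,0,0,0, -100,0,0,0,0,0,0, -140,0,0,0,0,0,0, -140,0,0,0,0,0,0]' 30; python3 chk.py; python3 -c "
from h import *
a=ctrl.snapshot('top');b=ctrl.snapshot('side'); save(b,'end.png',k=1.5)
for q in('bowl','bung','cork','tin','spatula'): print(q,[np.round(d['box']).tolist() for d in ctrl.cut_out(q,b)[:1]],[np.round(d['box']).tolist() for d in ctrl.cut_out(q,a)[:1]])"
```

```text
clock: 28.5
tool_pos: [0.4338, 0.1993, 0.1423]
eef_rot: [1.731, 0.762, -1.716]
ft_force: [1.1, 1.2, -0.1]
gripper_width: -0.0002
clock: 29.12
tool_pos: [0.4337, 0.2003, 0.2852]
eef_rot: [1.735, 0.762, -1.711]
ft_force: [0.1, 0.4, -0.4]
gripper_width: 0.0001
top 0.95 [99.8, 188.5, 136.5, 214.5]
side 0.82 [237.2, 288.1, 268.7, 328.9]
cup [0.5639 0.2548 0.0429 0.4678] 52.9
cup [0.5649 0.2548 0.0416 0.3782] 54.7
button top 123 [146.77235772 261.78861789]
button side 153 [315.12418301 290.69281046]
bowl [[230.0, 137.0, 253.0, 160.0]] [[332.0, 170.0, 365.0, 197.0]]
bung [[183.0, 226.0, 199.0, 250.0]] [[204.0, 127.0, 225.0, 149.0]]
cork [] [[280.0, 116.0, 290.0, 125.0]]
tin [[163.0, 206.0, 193.0, 232.0]] [[221.0, 107.0, 250.0, 135.0]]
spatula [[314.0, 229.0, 344.0, 263.0]] [[189.0, 267.0, 283.0, 301.0]]
```

View pics/end.png

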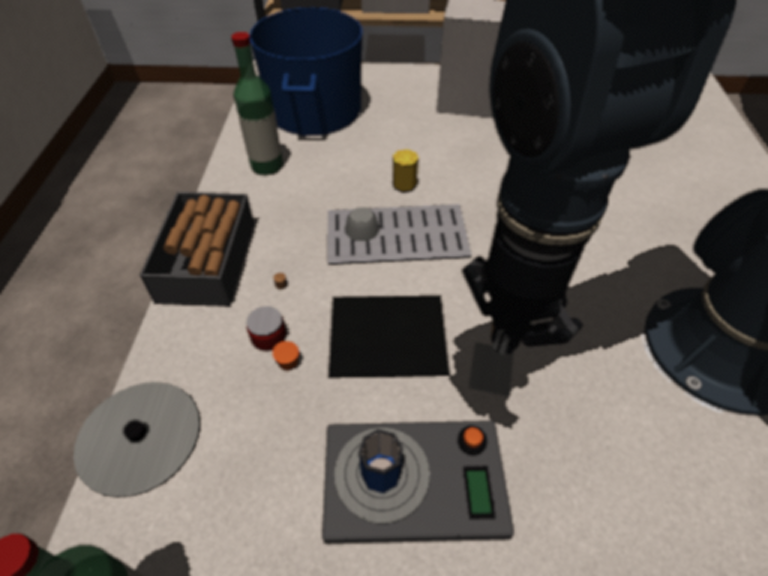

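The cup stands mouth-up on the pan (382,460), the button is back up (473,437), and the bystanders haven't moved. Handing in.

```bash
python3 -c "
from bench import ctrl
print(ctrl.sign_off())"
```

```text
the job is handed in; nothing more can be done
None
```

I turned the blue cup over by laying it on the mat and taking a new grip. I then stood it mouth-up on the pan, pressed the tare button and let it go. The job was handed in at about 29 s.

**Cup:** the last two-view fits put it at (0.564–0.565, 0.255), 1.5–2.5 mm from the measured pan centre (0.5625, 0.254). They put its base at z = 42–43 mm, against 40 mm expected. That is within the camera error, and the cup was lowered until it touched the pan at about 6 N.

**Button:** it moved about 6 mm onto its stop, with the force rising to 23.5 N. Afterwards its colour patch was back at its first position in both views. I could not read the tare joint directly.

**Bystanders:** the bowl, bung, tin and spatula were where they started, to within a few pixels. The network missed the cork in the side view both times, and its box in the top view did not change. Part of the spatula was hidden by the arm in the last side view, but it was unchanged in the top view.

**Possible concern:** joint 3 sat at -1.14 (its limit, to two decimals) while backing away from the mat, and joint 6 reached 3.13 of 3.14. No reading showed either one past its range.

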